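# Ready the swing mill for brushing out

### The job

Get the mill ready for brushing out. Hook a fingertip behind the far rim of the metal tray and drag it along the table, without lifting it, until it lies square and close beside the mill's foot, on the side the drum tips to, and centred on it, then lift the lid off the drum and set it down, handle up, on the round cork mat. Then swing the drum right over with its lever until it stops, its mouth over the tray, and lay the brush flat in the tray; go gently and leave the other things on the table where they are.

Things in the scene. Friction and masses are not known exactly. Their poses are not given: they have to be found in the camera images.
- mill: Fixed grey cradle: foot plate 150 mm along x, 120 mm along y, 8 mm thick; a cheek at each end in x (outer faces x = -69 and +69 mm), 175 mm tall. Origin: centre of the foot's underside; z up, x roughly away from the robot. The drum turns about an axis along x, 140 mm above the origin. The tray belongs against or close beside the foot's long -y side, both centred on each other in x.
- drum (a joint): Drum angle, rad: 0 = upright, mouth up; grows as the drum tips to the cradle's -y side (about the cradle's +x); end stop at 1.85 (106 degrees), the mouth then points slightly down, its lower edge 95 mm out sideways from the axis and 55 mm above the table. Balanced, stays where it is left; the lever needs about 5 N.
- drum_mouth (a point): Centre of the drum's open mouth (under the lid at the start), 115 mm from the tipping axis. Steel drum of 110 mm outer and 102 mm inner diameter, with a 72 mm thick motor hanging under the axis. The point's z axis points out of the mouth.
- lever_grip (a point): Middle of the round white grip of the tipping lever, 66 mm long, 18 mm thick, along the cradle's x. Fixed to the drum; circles the tipping axis at 90 mm radius, 121 mm from the cradle's origin in +x. Upright: 78 mm to +y of the axis and 45 mm above it; at the stop: 65 mm to -y, 63 mm above. The lever's arm joins the grip's near (-x) end, 39 mm from its middle.
- tray: Open rectangular metal tray, 174 mm along its x, 244 mm along its y over the rim, 32 mm high, 3 mm floor and walls, outward rim 7 mm wide and 4 mm thick all round. About 0.5 kg, loose on the table. Origin: centre of the underside; x points roughly away from the robot, z up.
- tray_far_rim: The tray's far wall with its rim, part of the tray. Origin: middle of the far rim, at its top, 83.5 mm from the tray's origin along the tray's x and 32 mm up; the outer edge of the rim is 3.5 mm farther out. The table behind it is clear for 40 mm at the start.
- lid: Round steel lid of the drum: flange 113 mm across with a plug 94 mm across and 12 mm deep below it that hangs loosely inside the drum. About 0.35 kg. Origin: centre of the plug's underside; z up. Lies loose on the drum at the start.
- lid_handle (a point): Middle of the bar handle on the lid: bar 96 mm long along the lid's x, 14 mm wide along its y, 10 mm thick, 51 mm above the plug's underside, 24 mm of free height between the lid and the bar's lower face.
- mat: Fixed round cork mat, 170 mm across, 6 mm thick, lying on the table. Origin: centre of the underside. The lid belongs on it, its plug resting on the cork.
- brush: Flat brush with a light wooden handle, steel ferrule and bristles, 150 mm long along its x, 18 mm thick; loose, lying on the table. Origin: on its underside, 75 mm from either end. Bristles towards +x.
- brush_middle (a point): Middle of the brush, half-way up (9 mm above its underside), on the wooden handle 24 mm wide, 17 mm from the ferrule.
- scoop: Wooden scoop, about 150 mm long with an open box end; leave it alone. It may lie where the brush might be.
- amber_jar: Amber glass jar with black cap, 95 mm tall; leave it alone.
- canister: White canister, 110 mm tall; leave it alone.
- tin: Flat black round tin, 72 mm across, 35 mm tall; leave it alone.
- cup: White cup, 75 mm tall; leave it alone.
- card_stand: Clear card stand, 130 mm tall; leave it alone.
- spice_jar: Small glass jar with a steel cap, 80 mm tall; leave it alone.
Not all that is in view belongs to the job. What is shaped like the lid but green is not meant. What is shaped like the brush but purple is not meant.

How it is judged:
By the outcome, as a careful person would: the job done as asked, in the order asked, and still so for the second after the job is handed in, with the robot touching nothing.
It also fails if it takes over 72 s, if anything falls off the work surface, if the arm or the gripper's body presses on something with over 40 N, if the wrist force passes 120 N, or if a joint passes its speed limit or range.

### The arm

A 7-joint arm with a two-finger parallel gripper is mounted at the origin on the work surface. World frame = base frame: x ahead of the robot, y to its left, z up, the work surface at z = 0. Lengths are in m, angles in degrees, forces in N, time in s.
With the tool pointing down it reaches from about 0.425 to 0.875 m from the base axis. Payload 4.7 kg.
Tool frame: the origin (TCP) lies on the mounting face of the last link; the fingertips stand tcp_to_tips ahead of it and the grasp point (between the pads) lies 164 mm ahead of it (tcp_to_tips is the distance from the TCP to the fingertips, in m); z points along the fingers, y is the line along which they close (so a half turn about z gives the same grasp; the last joint's range is limited). The gripper opens to 87 mm and grips with 3 to 60 N. Pads are 19 mm wide; open, the fingers measure 117 mm over their backs; the gripper's body (75 mm by 190 mm) begins 51 mm behind the grasp point.
Start: joints at [-63.306, 18.392, -4.016, 83.108, 1.295, 78.541, -3.26], TCP at [0.284, 0.585, 0.405] pointing down, gripper open.
Joint ranges: [-163.93, 163.93], [-17.29, 119.83], [-79.2, 71.16], [3.27, 140.29], [-89.18, 269.18], [5.43, 117.66], [-154.24, 154.24]. Speed limits (degrees/s): [147.25, 147.25, 180, 180, 180, 180, 180].

### API

Orientations are given as [roll, pitch, yaw] about the fixed x, y, z axes, in that order (R = Rz(yaw) Ry(pitch) Rx(roll)).
In Python, from cell import get_obs, read_camera, sign_off, tcp_to_tips gives the robot as it stands.
- The arm moves only by the tool drive_tool, never from a script. Its argument "rows" is one flat list of numbers, 7 for each row, row after row: the shift along the tool's x, y, z in m, then the turn, a rotation vector about the tool's x, y, z in rad, then the gripper command: -1 is shut, 1 is fully open, values between are in proportion. In form: [tx, ty, tz, rx, ry, rz, fingers, tx, ty, tz, rx, ry, rz, fingers, ...]. A call has 1 to 5 rows; each row shifts and turns the commanded pose from where the row before left it, along the tool's axes as they then stand; what a row does not reach is not made up. A row lasts 1/8 s, in which the tool goes at most 62.5 mm and 10.7 degrees, less where a joint would pass 70% of its speed; a pose out of reach is approached as far as the arm can. A call is refused whole if a number of a shift passes 0.0625 or a number of a turn 0.188, either way. A call with a gripper value outside its range is refused whole. The fingers move at their own pace and stop on an object; "grip_force" is the grip in N (left out, the last holds). Time passes only in rows, so rows that do not move let the fingers close. It gives the time, the measured TCP pose, the force, the opening and the grip force at its end, in the units of the state.
- get_obs(): the state, without advancing time (a new reading comes with each control period).
- read_camera(name): name is "side" or "top" or "wrist"; returns a dict with "color" (420x560x3 uint8, blue, green, red), "fov_y" (degrees; the focal length in pixels is half the picture's height over the tangent of half this angle, whatever the lens; pixels are square), "cx", "cy" (the principal point, pixels), "k1" (the pictures are not rectified: a ray, as slopes to the right and down, at radius r is drawn at 1 + k1 r^2 times it, then the intrinsics apply), "cam_to_world" (4x4, takes a point from camera to world coordinates); the wrist camera has in their place "mount" (4x4, takes a point from camera to tool coordinates, whose origin is the TCP and whose axes are the flange's). Camera axes: x right, y up, looking along -z (the intrinsics and any distortion apply to the point x, -y, -z); pixel columns grow to the right and rows downward; lengths in m; the calibration is good to about 2 mm. A picture is of the moment at which its call begins: read the wrist's pose just before it. There is no depth.
- sign_off(): hands the job in; it is judged then, once.
The state is a dict: "time_s": time; "qpos": joint angles; "joint_velocities": joint speeds; "effort": joint torques, N m; "tool_pos": TCP position; "tool_rot": TCP orientation; "force": force on the tool from outside, world axes, zero at the start; "wrist_torque": the same for the moment, N m; "grip_width": finger opening in m; "grasp_force": force on a finger pad.
Only numpy, scipy, OpenCV 4.12 (cv2) and the standard library are available. Lean on these libraries where they do the work, as an engineer would, in place of code of your own. Each camera call takes 0.05 s, during which the arm holds its last target. There are 200 camera calls.

## Working session

There is one attempt and no reset: what is moved stays moved. The work goes in short steps, Python scripts to look and compute and a tool call to move; the robot and the scene stay as the last step left them, time stands still between calls to the robot, and variables do not carry over. Pictures are saved under pics/ and viewed, at most 10 in all, crops included, and the job is handed in when it is done.

Besides the shell and the picture viewer there is one more tool, called after ">>>" as name(argument=value, ...), one argument or row to a line, values as JSON. drive_tool: Moves the arm, as the interface text tells. Its arguments: {"type":"object","properties":{"rows":{"type":"array","items":{"type":"number"}},"grip_force":{"type":"number"}},"required":["rows"]}

```bash
ls; mkdir -p pics
python3 - <<'E'
from cell import *
import cv2,numpy as np
print(tcp_to_tips); print(get_obs())
for n in ["side","top"]:
    c=read_camera(n); cv2.imwrite(f"pics/{n}0.png",c["color"]); np.save(f"pics/{n}0.npy",c,allow_pickle=True)
    print(n,{k:v for k,v in c.items() if k!="color"})
E
```

```text
pics
0.1822
{'time_s': 0.0, 'qpos': array([-63.30409493,  18.43797446,  -4.01640278,  83.17370541,
         1.29499871,  78.54040623,  -3.26076332]), 'joint_velocities': array([ 0.07788783,  0.02466899,  0.00473527, -0.0427494 ,  0.03013429,
       -0.04352877,  0.09280173]), 'effort': array([-9.25181621e-05, -4.91290355e+01, -4.03938163e-01, -3.12535357e+01,
       -6.38991455e-02,  4.35043126e-02,  1.61485837e-04]), 'tool_pos': array([0.28373232, 0.58457941, 0.40368409]), 'tool_rot': array([-1.79893159e+02,  5.41896740e-03,  1.54113886e+02]), 'force': array([ 0.85094823, -0.14050031,  0.15856734]), 'wrist_torque': array([-0.09378184, -0.04616925, -0.01455223]), 'grasp_force': 0.0, 'grip_width': 0.08710383145673309}
side {'fov_y': 57.638571466589, 'cx': 280.34556060606496, 'cy': 206.97038238568024, 'k1': -0.013668181950870387, 'cam_to_world': array([[ 0.98829578,  0.09286749, -0.12102514,  0.38887798],
       [-0.15133966,  0.49713786, -0.85437126, -1.15875132],
       [-0.01917714,  0.86268742,  0.50537378,  0.80450419],
       [ 0.        ,  0.        ,  0.        ,  1.        ]])}
top {'fov_y': 57.62662995048307, 'cx': 285.08951869970446, 'cy': 209.63418996633277, 'k1': 0.01992668358376145, 'cam_to_world': array([[ 0.02194681,  0.99283225, -0.11748388,  0.39365765],
       [-0.99963214,  0.02366501,  0.01324989, -0.07688965],
       [ 0.01593517,  0.11714987,  0.99298639,  1.2670112 ],
       [ 0.        ,  0.        ,  0.        ,  1.        ]])}
```

View pics/side0.png

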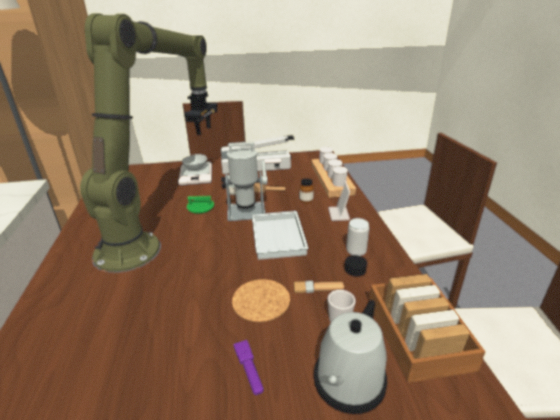

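View pics/top0.png

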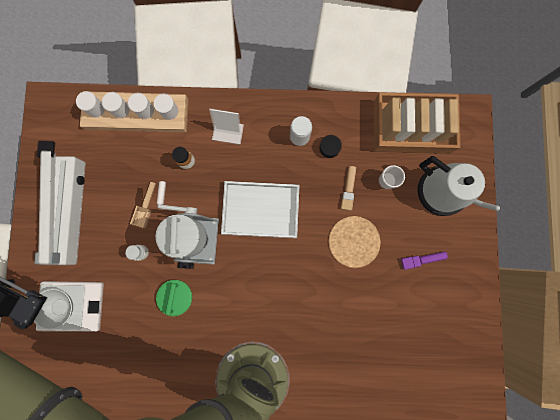

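The top view shows these candidates:
- **Lid:** the grey one on the drum at (180,237). The green one at (174,298) is a decoy.
- **Brush:** the wooden one at (348,187). Purple at (424,261) is a decoy, and the scoop is at (144,205).
- **Other targets:** the tray is at (260,209) and the mat at (354,242).

One close crop to check the choice.

```bash
cat > h.py <<'E'
import numpy as np,cv2
from scipy.spatial.transform import Rotation as R
from cell import *
def load(f): return np.load(f"pics/{f}.npy",allow_pickle=True).item()
def snap(name,f):
    o=get_obs(); c=read_camera(name)
    if "mount" in c:
        T=np.eye(4);T[:3,:3]=R.from_euler('xyz',o["tool_rot"],degrees=True).as_matrix();T[:3,3]=o["tool_pos"]
        c["cam_to_world"]=T@c["mount"]
    np.save(f"pics/{f}.npy",c,allow_pickle=True); return c
def K(c):
    f=c["color"].shape[0]/2/np.tan(np.radians(c["fov_y"]/2))
    return np.array([[f,0,c["cx"]],[0,f,c["cy"]],[0,0,1]]),np.array([c["k1"],0,0,0,0.])
def ray(c,p):
    k,d=K(c); u=cv2.undistortPoints(np.array(p,float).reshape(-1,1,2),k,d)[:,0]
    M=c["cam_to_world"]; v=np.c_[u[:,0],-u[:,1],-np.ones(len(u))]@M[:3,:3].T
    return M[:3,3],v
def onz(c,p,z):
    o,v=ray(c,p); return o+v*((z-o[2])/v[:,2])[:,None]
def proj(c,P):
    M=np.linalg.inv(c["cam_to_world"]); q=np.atleast_2d(P)@M[:3,:3].T+M[:3,3]; k,d=K(c)
    return cv2.projectPoints(q*[1,-1,-1],np.zeros(3),np.zeros(3),k,d)[0][:,0]
def tri(c1,p1,c2,p2):
    o1,v1=ray(c1,p1);o2,v2=ray(c2,p2);out=[]
    for a,b in zip(v1,v2):
        s=np.linalg.lstsq(np.c_[a,-b],o2-o1,rcond=None)[0]
        A,B=o1+a*s[0],o2+b*s[1]; out.append(np.r_[(A+B)/2,np.linalg.norm(A-B)])
    return np.array(out)
def crop(c,x0,x1,y0,y1,s,f): cv2.imwrite(f"pics/{f}.png",cv2.resize(c["color"][y0:y1,x0:x1],None,fx=s,fy=s,interpolation=cv2.INTER_CUBIC))
E
python3 - <<'E'
from h import *
t=load("top0");s=load("side0")
a=cv2.resize(t["color"][165:280,120:390],None,fx=2.9,fy=2.9,interpolation=2)
b=cv2.resize(s["color"][130:320,170:370],None,fx=1.2,fy=1.2,interpolation=2)
b=cv2.resize(s["color"][130:230,190:360],None,fx=2.6,fy=2.6,interpolation=2)
o=np.zeros((a.shape[0]+b.shape[0]+2,max(a.shape[1],b.shape[1]),3),np.uint8);o[:a.shape[0],:a.shape[1]]=a;o[a.shape[0]+2:,:b.shape[1]]=b
print(o.shape);cv2.imwrite("pics/c1.png",o)
hsv=cv2.cvtColor(t["color"],cv2.COLOR_BGR2HSV)
for n,(x0,x1,y0,y1),lo,hi,z in [("mat",(320,390,210,272),(8,60,110),(25,255,255),.006),("brush",(335,362,160,215),(8,50,130),(30,255,255),.018),("tray",(215,305,175,242),(0,0,140),(180,60,255),.032)]:
    m=np.zeros(hsv.shape[:2],np.uint8);m[y0:y1,x0:x1]=cv2.inRange(hsv,lo,hi)[y0:y1,x0:x1]
    ct=max(cv2.findContours(m,0,2)[0],key=cv2.contourArea)
    r=cv2.minAreaRect(ct);bp=cv2.boxPoints(r);print(n,r);P=onz(t,bp,z);print(P.round(4),P.mean(0).round(4),np.linalg.norm(np.diff(P,axis=0),axis=1))
E
```

```text
(596, 783, 3)
mat ((354.5, 240.5), (60.99999237060547, 68.99998474121094), 90.0)
[[ 0.5444 -0.21    0.006 ]
 [ 0.5499 -0.4403  0.006 ]
 [ 0.3488 -0.4381  0.006 ]
 [ 0.3438 -0.2122  0.006 ]] [ 0.4467 -0.3251  0.006 ] [0.23037235 0.2010783  0.22598119]
brush ((350.72998046875, 178.88998413085938), (7.071067810058594, 26.4457950592041), 8.130102157592773)
[[ 0.6069 -0.2923  0.018 ]
 [ 0.6959 -0.3045  0.018 ]
 [ 0.6931 -0.3279  0.018 ]
 [ 0.6041 -0.3156  0.018 ]] [ 0.65   -0.3101  0.018 ] [0.08986195 0.02363645 0.08985328]
tray ((259.9012756347656, 208.97238159179688), (76.24192810058594, 53.49690246582031), 2.642545223236084)
[[ 0.456   0.1127  0.032 ]
 [ 0.631   0.112   0.032 ]
 [ 0.6256 -0.1379  0.032 ]
 [ 0.4502 -0.133   0.032 ]] [ 0.5407 -0.0116  0.032 ] [0.17506645 0.24994137 0.17550176]
```

View pics/c1.png

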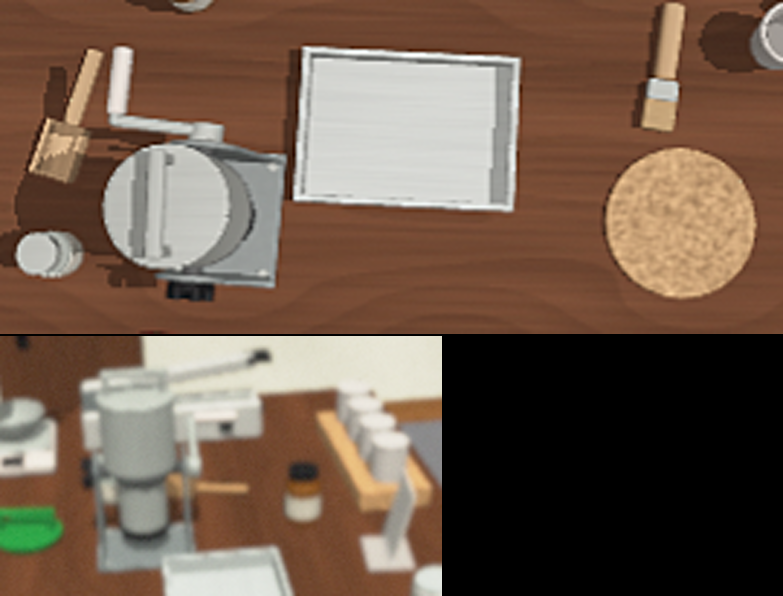

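The crop confirms the choice: grey lid with its bar along x, white lever grip at crop (121,80), wooden brush with its bristles towards the robot, mat at (680,222). The foot's -y corners are at crop (286,155) and (274,286).

Run:
```python
from h import *
t=load("top0");s=load("side0")
A=lambda p:np.array(p,float)/2.9+[120,165]
B=lambda p:(np.array(p,float)-[0,335])/2.6+[190,130]
np.set_printoptions(precision=4,suppress=True)
tt=A([(286,155),(274,286)]); ss=B([(195,560),(100,568)])
print("foot far,near top",onz(t,tt,.008),"\nside",onz(s,ss,.008),"\ntri",tri(t,tt,s,ss))
d=onz(t,tt,.008);e=d[0]-d[1];print(np.linalg.norm(e),np.degrees(np.arctan2(e[1],e[0])))
print("lever ends",onz(t,A([(121,50),(119,112)]),.185))
print("handle ends",onz(t,A([(166,155),(156,255)]),.28))
print("lid edges",onz(t,A([(103,207),(232,207),(168,145),(168,270)]),.268))
print("mat",onz(t,A([(681,148),(681,298),(606,222),(756,222)]),.006))
print("brush",onz(t,A([(673,3),(659,130),(663,90)]),.009))
print("tray c",onz(t,A([(304,47),(520,59),(514,211),(294,199)]),.032))
```

```text
foot far,near top [[0.5081 0.125  0.008 ]
 [0.3603 0.1321 0.008 ]] 
side [[0.5084 0.1248 0.008 ]
 [0.3642 0.1281 0.008 ]] 
tri [[0.5083 0.1251 0.0078 0.0003]
 [0.3622 0.1326 0.0053 0.0039]]
0.1479537651911004 -2.744695629917618
lever ends [[0.5921 0.2628 0.185 ]
 [0.5305 0.2611 0.185 ]]
handle ends [[0.4809 0.1877 0.28  ]
 [0.3924 0.1915 0.28  ]]
lid edges [[0.434  0.2442 0.268 ]
 [0.4365 0.1296 0.268 ]
 [0.4911 0.1896 0.268 ]
 [0.3794 0.1835 0.268 ]]
mat [[ 0.5269 -0.3262  0.006 ]
 [ 0.3568 -0.3262  0.006 ]
 [ 0.4403 -0.2407  0.006 ]
 [ 0.4443 -0.4117  0.006 ]]
brush [[ 0.6958 -0.3161  0.009 ]
 [ 0.5468 -0.3003  0.009 ]
 [ 0.5933 -0.3048  0.009 ]]
tray c [[ 0.6288  0.1061  0.032 ]
 [ 0.6212 -0.1383  0.032 ]
 [ 0.4492 -0.1346  0.032 ]
 [ 0.4571  0.1102  0.032 ]]
```

The foot triangulates to z 8 mm and its edge measures 148 mm. The tray measures 172 × 244 mm, which also matches the text.

| Item | Position (m) | Yaw (deg) |
|---|---|---|
| Mill | (0.437, 0.188) | about -2.5 |
| Tray | (0.539, -0.014) | -1.6 |
| Tray target | (0.429, 0.004) | -2.5 |

I'll go above the far rim first.

>>> drive_tool(
  rows=[0, 0, -0.039, 0, 0, -0.137, 1, 0, 0, -0.039, 0, 0, -0.137, 1, 0, 0, -0.039, 0, 0, -0.137, 1],
)

```text
time_s: 0.48
tool_pos: [0.2837, 0.5847, 0.5224]
tool_rot: [-179.9, -0.0, 177.9]
force: [-0.4, -0.2, -0.4]
grip_width: 0.0868
grasp_force: 0.0
```

>>> drive_tool(
  rows=[-0.0276, -0.0415, 0, 0, 0, 0, 1, -0.0276, -0.0415, 0, 0, 0, 0, 1, -0.0276, -0.0415, 0, 0, 0, 0, 1, -0.0276, -0.0415, 0, 0, 0, 0, 1, -0.0276, -0.0415, 0, 0, 0, 0, 1],
)

```text
time_s: 1.1
tool_pos: [0.4139, 0.3702, 0.5214]
tool_rot: [-180.0, -0.0, 177.7]
force: [0.1, 0.3, -0.3]
grip_width: 0.0872
grasp_force: 0.0
```

>>> drive_tool(
  rows=[-0.0276, -0.0415, 0, 0, 0, 0, 1, -0.0276, -0.0415, 0, 0, 0, 0, 1, -0.0276, -0.0415, 0, 0, 0, 0, 1, -0.0276, -0.0415, 0, 0, 0, 0, 1, -0.0276, -0.0415, 0, 0, 0, 0, 1],
)

```text
time_s: 1.72
tool_pos: [0.5432, 0.1574, 0.5214]
tool_rot: [-180.0, -0.0, 177.7]
force: [1.0, 0.7, -0.6]
grip_width: 0.0865
grasp_force: 0.0
```

>>> drive_tool(
  rows=[-0.0276, -0.0415, 0, 0, 0, 0, 1, -0.0276, -0.0415, 0, 0, 0, 0, 1, -0.0276, -0.0415, 0, 0, 0, 0, 1, -0.0276, -0.0415, 0, 0, 0, 0, 1, 0, 0, 0, 0, 0, 0, 1],
)

```text
time_s: 2.35
tool_pos: [0.647, -0.0166, 0.5204]
tool_rot: [-179.8, -0.1, 177.2]
force: [-1.3, 0.4, -0.2]
grip_width: 0.0868
grasp_force: 0.0
```

>>> drive_tool(
  rows=[0, 0, 0.055, 0, 0, 0, 1, 0, 0, 0.055, 0, 0, 0, 1, 0, 0, 0.055, 0, 0, 0, 1, 0, 0, 0.055, 0, 0, 0, 1, 0, 0, 0.05, 0, 0, 0, 1],
)

```text
time_s: 2.98
tool_pos: [0.6454, -0.0099, 0.2496]
tool_rot: [179.9, -0.1, 177.7]
force: [0.7, 0.2, -0.1]
grip_width: 0.0871
grasp_force: 0.0
```

Run:
```python
from h import *
c=snap("wrist","w1");cv2.imwrite("pics/w1.png",c["color"]);print(c["mount"].round(3),c["fov_y"],get_obs()["tool_pos"])
# tray far rim edge midpoints & fingertips predicted
print(proj(c,[[.6288,.1061,.032],[.6212,-.1383,.032],[.625,-.016,.032],[.6470,-.0166,.06],[.6470,-.0166,.03]]).round(0))
```

```text
[[ 0.     0.962  0.272  0.074]
 [ 1.    -0.    -0.    -0.   ]
 [-0.     0.272 -0.962  0.02 ]
 [ 0.     0.     0.     1.   ]] 62.038236722763614 [ 0.64255324 -0.00972853  0.24218688]
[[485. 204.]
 [ 64. 208.]
 [275. 206.]
 [274. 260.]
 [276. 240.]]
```

View pics/w1.png

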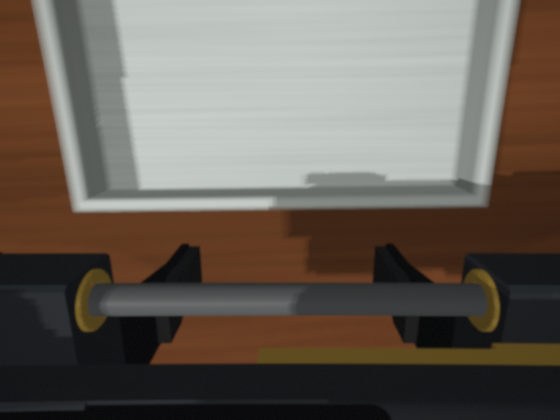

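The rim corners appear at (72,210) and (490,206), within 8 px of the prediction. Both fingertips stand just behind the far rim. I'll go down and drag.

>>> drive_tool(
  rows=[0, 0, 0.016, 0, 0, 0, 1, 0, 0, 0.016, 0, 0, 0, 1, 0, 0, 0.016, 0, 0, 0, 1, 0.004, 0, 0, 0, 0, 0, 1, 0.004, 0, 0, 0, 0, 0, 1],
)

```text
time_s: 3.65
tool_pos: [0.6384, -0.0113, 0.2045]
tool_rot: [180.0, 0.1, 177.7]
force: [2.1, -0.2, -2.0]
grip_width: 0.0867
grasp_force: 0.9
```

>>> drive_tool(
  rows=[0.004, 0, 0, 0, 0, 0, 1, 0.006, 0.001, 0, 0, 0, 0, 1, 0.008, 0.001, 0, 0, 0, 0, 1, 0.008, 0.001, 0, 0, 0, 0, 1, 0.008, 0.001, 0, 0, 0, 0, 1],
)

```text
time_s: 4.28
tool_pos: [0.6045, -0.0057, 0.2047]
tool_rot: [180.0, 0.2, 177.7]
force: [4.6, 0.5, 3.0]
grip_width: 0.0865
grasp_force: 2.4
```

>>> drive_tool(
  rows=[0.008, 0.001, 0, 0, 0, 0, 1, 0.008, 0.001, 0, 0, 0, 0, 1, 0.008, 0.001, 0, 0, 0, 0, 1, 0.008, 0.001, 0, 0, 0, 0, 1, 0.008, 0.001, 0, 0, 0, 0, 1],
)

```text
time_s: 4.9
tool_pos: [0.5648, 0.0009, 0.2045]
tool_rot: [180.0, 0.1, 177.7]
force: [5.7, -0.8, 4.4]
grip_width: 0.0871
grasp_force: 2.6
```

Run:
```python
from h import *
print(get_obs()["tool_pos"],get_obs()["tool_rot"])
c=snap("wrist","w2");t=snap("top","t2");s=snap("side","s2");cv2.imwrite("pics/w2.png",np.hstack([c["color"][:,:400],s["color"][120:330,170:370].repeat(2,0).repeat(2,1)]))
```

```text
[0.56476378 0.00087862 0.20451463] [1.79994219e+02 1.34053116e-01 1.77669862e+02]
```

View pics/w2.png

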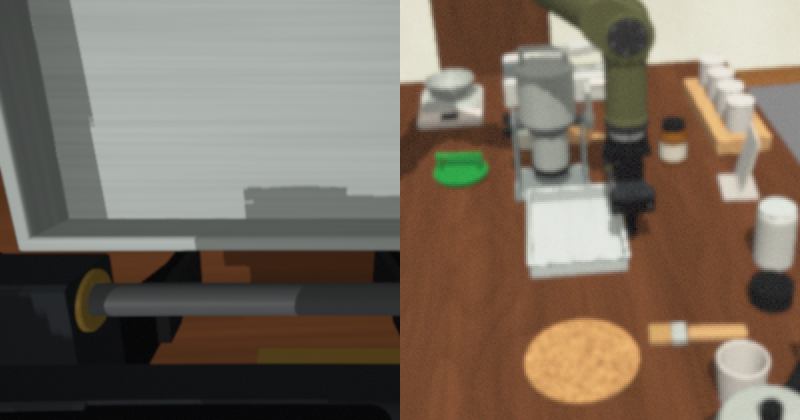

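The tray follows the fingers and stays near square. I'll measure its far edge from the wrist image to find how far is left to go.

Run:
```python
from h import *
np.set_printoptions(precision=4,suppress=True)
c=load("w2");g=c["color"].max(2).astype(int)
for x in (120,160,300,340,400): 
    col=g[225:262,x];r=225+np.argmin(np.diff(col));print(x,r,onz(c,[(x,r+.5)],.032)[0])
print(onz(c,[(20,249)],.032))
t=load("t2");hsv=cv2.cvtColor(t["color"],cv2.COLOR_BGR2HSV)
m=cv2.inRange(hsv,(0,0,130),(180,60,255));m[:205]=0;m[290:]=0;m[:,:222]=0;m[:,310:]=0
ct=max(cv2.findContours(m,0,2)[0],key=cv2.contourArea);print(cv2.minAreaRect(ct),cv2.boundingRect(ct))
# near rim edge
for x in (230,250,270,285):
    r=np.nonzero(m[:,x])[0].max();print(x,onz(t,[(x,r+.5)],.032)[0])
for y in (240,250,260):
    r=np.nonzero(m[y])[0];print(y,onz(t,[(r.max()+.5,y)],.032)[0])
```

```text
120 250 [ 0.5513 -0.0766  0.032 ]
160 249 [ 0.5516 -0.058   0.032 ]
300 249 [0.5543 0.0072 0.032 ]
340 249 [0.555  0.0259 0.032 ]
400 250 [0.5566 0.0538 0.032 ]
[[ 0.5485 -0.1219  0.032 ]]
((274.8655090332031, 233.2862091064453), (37.11231994628906, 54.37659454345703), 3.3664605617523193) (255, 207, 40, 55)Traceback (most recent call last):
  File "<stdin>", line 12, in <module>
    return umr_maximum(a, axis, None, out, keepdims, initial, where)
ValueError: zero-size array to reduction operation maximum which has no identity
```

>>> drive_tool(
  rows=[0.008, 0, 0, 0, 0, 0, 1, 0.008, 0, 0, 0, 0, 0, 1, 0.008, 0, 0, 0, 0, 0, 1, 0.008, 0, 0, 0, 0, 0, 1, 0.005, 0, 0, 0, 0, 0, 1],
)

```text
time_s: 5.68
tool_pos: [0.5269, 0.0024, 0.2036]
tool_rot: [180.0, -0.0, 177.7]
force: [3.8, -0.1, -0.2]
grip_width: 0.0869
grasp_force: 1.7
```

Run:
```python
from h import *
np.set_printoptions(precision=4,suppress=True)
print(get_obs()["tool_pos"])
c=snap("wrist","w3");g=c["color"].max(2).astype(int);t=snap("top","t3");s=snap("side","s3")
for x in (120,160,300,340,400): 
    col=g[225:262,x];r=225+np.argmin(np.diff(col));print(x,r,onz(c,[(x,r+.5)],.032)[0])
a=cv2.resize(t["color"][190:290,190:320],None,fx=3,fy=3,interpolation=2);b=cv2.resize(s["color"][180:280,205:325],None,fx=3,fy=3,interpolation=2)
cv2.imwrite("pics/c3.png",np.hstack([a,b]))
```

```text
[0.5269 0.0024 0.2036]
120 250 [ 0.5125 -0.0746  0.032 ]
160 249 [ 0.5128 -0.0562  0.032 ]
300 250 [0.516  0.0087 0.032 ]
340 250 [0.5168 0.0273 0.032 ]
400 250 [0.5179 0.0551 0.032 ]
```

View pics/c3.png

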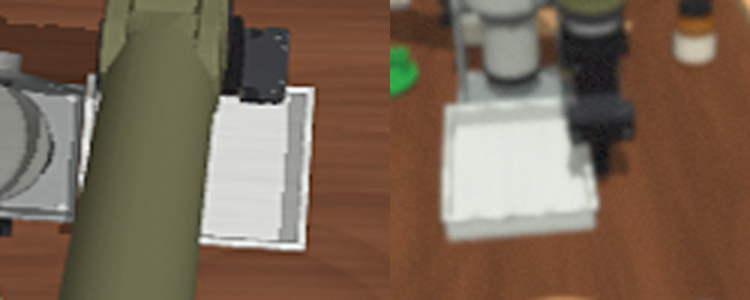

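Run:
```python
from h import *
np.set_printoptions(precision=4,suppress=True)
t=load("t3");A=lambda p:np.array(p,float)/3+190
P=onz(t,A([(314,88),(306,249)]),.032);print(P,np.linalg.norm(P[0]-P[1]),P.mean(0)+np.array([-.0436*0+.122*.043,.122*.999,0]))
print(onz(t,A([(93,75)]),.032),onz(t,A([(82,88),(77,220)]),.008))
```

```text
[[ 0.5088 -0.1252  0.032 ]
 [ 0.3365 -0.1199  0.032 ]] 0.17233728473199364 [ 0.4279 -0.0007  0.032 ]
[[0.5173 0.114  0.032 ]] [[0.5051 0.1291 0.008 ]
 [0.3613 0.1283 0.008 ]]
```

The tray sits near (0.428, 0.000), centred and square, with a gap of about 6 mm to the foot. I'll back off, get the arm clear and measure it again.

>>> drive_tool(
  rows=[-0.012, 0, 0, 0, 0, 0, 1, 0, 0, -0.04, 0, 0, 0, 1, 0, 0, -0.04, 0, 0, 0, 1],
)

```text
time_s: 6.2
tool_pos: [0.5398, 0.0019, 0.2837]
tool_rot: [-179.9, -0.2, 177.7]
force: [0.1, 0.2, 0.3]
grip_width: 0.0868
grasp_force: 0.0
```

>>> drive_tool(
  rows=[0.0205, -0.0433, 0, 0, 0, 0, 1, 0.0205, -0.0433, 0, 0, 0, 0, 1, 0.0205, -0.0433, 0, 0, 0, 0, 1, 0.0205, -0.0433, 0, 0, 0, 0, 1, 0.0205, -0.0433, 0, 0, 0, 0, 1],
)

```text
time_s: 6.82
tool_pos: [0.4278, -0.2117, 0.2836]
tool_rot: [180.0, -0.1, 177.7]
force: [0.8, 0.1, 0.2]
grip_width: 0.0869
grasp_force: 0.0
```

Run:
```python
from h import *
np.set_printoptions(precision=4,suppress=True)
print(get_obs()["tool_pos"])
t=snap("top","t4")
cv2.imwrite("pics/c4.png",cv2.resize(t["color"][180:290,190:320],None,fx=5,fy=5,interpolation=2))
```

```text
[ 0.4278 -0.2117  0.2836]
```

View pics/c4.png

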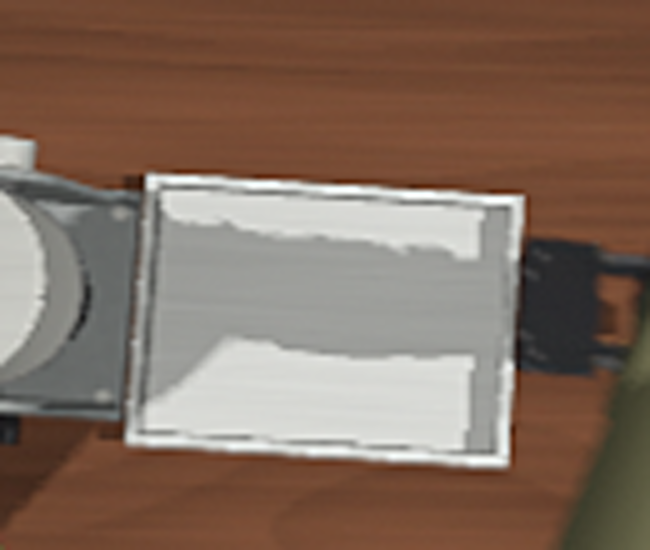

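The picture shows the tray corners at crop (148,175), (524,196), (508,467) and (127,443), with a thin gap to the foot edge from (140,193) to (122,417).

Run:
```python
from h import *
np.set_printoptions(precision=4,suppress=True)
t=load("t4");A=lambda p:np.array(p,float)/5+[190,180]
P=onz(t,A([(148,175),(524,196),(508,467),(127,443)]),.032);F=onz(t,A([(140,193),(122,417)]),.008)
print(P,P.mean(0),F,F.mean(0))
an=lambda e:np.degrees(np.arctan2(e[1],e[0]))
print(an(P[0]-P[3]),an(P[1]-P[2]),an(P[0]-P[1])-90,an(P[3]-P[2])-90,an(F[0]-F[1]))
```

```text
[[ 0.5172  0.1185  0.032 ]
 [ 0.5092 -0.1256  0.032 ]
 [ 0.3352 -0.1187  0.032 ]
 [ 0.3453  0.1245  0.032 ]] [ 0.4268 -0.0003  0.032 ] [[0.5075 0.1271 0.008 ]
 [0.361  0.1324 0.008 ]] [0.4343 0.1297 0.008 ]
-2.0072311323329566 -2.2852719906842696 -1.8700210731733335 -2.3713688131003323 -2.0972076634348253
```

The tray's yaw matches the foot, but the gap is about 8 mm. I'll nudge the tray about 5 mm towards the foot with the fingertip's back.

>>> drive_tool(
  rows=[0, 0, 0.04, 0, 0, 0, 1, 0, 0, 0.04, 0, 0, 0, 1, 0, 0.01, 0, 0, 0, 0, 1, 0, 0.009, 0, 0, 0, 0, 1, 0, 0.005, 0, 0, 0, 0, 1],
)

```text
time_s: 7.5
tool_pos: [0.4305, -0.1855, 0.2054]
tool_rot: [180.0, 0.2, 177.8]
force: [-0.0, 0.5, 1.0]
grip_width: 0.0872
grasp_force: 0.0
```

>>> drive_tool(
  rows=[0, 0.003, 0, 0, 0, 0, 1, 0, 0.003, 0, 0, 0, 0, 1, 0, 0.003, 0, 0, 0, 0, 1, 0, 0.0025, 0, 0, 0, 0, 1],
)

```text
time_s: 8.0
tool_pos: [0.4299, -0.1747, 0.2038]
tool_rot: [180.0, 0.0, 177.7]
force: [0.2, -0.6, -0.0]
grip_width: 0.0873
grasp_force: 0.0
```

Run:
```python
from h import *
np.set_printoptions(precision=4,suppress=True)
t0=load("t4");t=snap("top","t5");A=lambda p:np.array(p,float)/5+[190,180]
g0=cv2.cvtColor(t0["color"],6);g=cv2.cvtColor(t["color"],6)
p=A([(148,175),(524,196),(508,467),(127,443)]).astype(np.float32).reshape(-1,1,2)
q,st,_=cv2.calcOpticalFlowPyrLK(g0,g,p,None,winSize=(13,13))
P=onz(t0,p,.032);Q=onz(t,q,.032);print(st.T,Q-P)
```

```text
[[1 1 1 1]] [[ 0.0001 -0.0002  0.    ]
 [ 0.      0.      0.    ]
 [ 0.0004  0.0029  0.    ]
 [-0.     -0.0009  0.    ]]
```

>>> drive_tool(
  rows=[0, 0.0025, 0, 0, 0, 0, 1, 0, 0.0025, 0, 0, 0, 0, 1],
)

```text
time_s: 8.3
tool_pos: [0.4301, -0.1702, 0.2038]
tool_rot: [-179.9, 0.0, 177.7]
force: [-0.0, -4.2, -0.7]
grip_width: 0.0866
grasp_force: 1.5
```

>>> drive_tool(
  rows=[0, 0.0025, 0, 0, 0, 0, 1, 0, 0.0025, 0, 0, 0, 0, 1],
)

```text
time_s: 8.55
tool_pos: [0.4302, -0.1651, 0.2038]
tool_rot: [-180.0, 0.0, 177.6]
force: [-0.0, -2.1, 0.7]
grip_width: 0.0867
grasp_force: 1.4
```

>>> drive_tool(
  rows=[0, 0.0025, 0, 0, 0, 0, 1, 0, 0.0025, 0, 0, 0, 0, 1],
)

```text
time_s: 8.8
tool_pos: [0.4302, -0.1616, 0.2039]
tool_rot: [-179.8, 0.0, 177.7]
force: [-1.3, -12.3, -0.5]
grip_width: 0.0867
grasp_force: 5.9
```

Run:
```python
from h import *
np.set_printoptions(precision=4,suppress=True)
t0=load("t4");t=snap("top","t5");A=lambda p:np.array(p,float)/5+[190,180]
g0=cv2.cvtColor(t0["color"],6);g=cv2.cvtColor(t["color"],6)
p=A([(148,175),(524,196),(508,467),(127,443)]).astype(np.float32).reshape(-1,1,2)
q,st,_=cv2.calcOpticalFlowPyrLK(g0,g,p,None,winSize=(13,13))
P=onz(t0,p,.032);Q=onz(t,q,.032);print(st.T,Q-P)
```

```text
[[1 1 1 1]] [[-0.0004  0.0093  0.    ]
 [-0.0002  0.0089  0.    ]
 [ 0.0002  0.021   0.    ]
 [-0.0003  0.0081  0.    ]]
```

Contact force rose to 12 N after about 8.5 mm of travel, so the tray now lies against the foot, square. Next is the lid.

>>> drive_tool(
  rows=[0, -0.012, 0, 0, 0, 0, 1, 0, 0, -0.055, 0, 0, 0, 1, 0, 0, -0.055, 0, 0, 0, 1, 0, 0, -0.055, 0, 0, 0, 1, 0, 0, -0.055, 0, 0, 0, 1],
)

```text
time_s: 9.48
tool_pos: [0.4297, -0.1713, 0.4257]
tool_rot: [179.9, 0.0, 177.7]
force: [1.4, 0.7, 0.5]
grip_width: 0.0875
grasp_force: 0.0
```

>>> drive_tool(
  rows=[0, 0, -0.055, 0, 0, 0, 1, 0, 0, -0.053, 0, 0, 0, 1, 0.0015, 0.05, 0, 0, 0, 0, 1, 0.0015, 0.05, 0, 0, 0, 0, 1, 0.0015, 0.05, 0, 0, 0, 0, 1],
)

```text
time_s: 10.1
tool_pos: [0.4312, -0.0198, 0.5319]
tool_rot: [179.9, -0.0, 177.7]
force: [0.5, -0.3, 0.0]
grip_width: 0.0872
grasp_force: 0.0
```

>>> drive_tool(
  rows=[0.001, 0.052, 0, 0, 0, 0, 1, 0.001, 0.052, 0, 0, 0, 0, 1, 0.001, 0.052, 0, 0, 0, 0, 1, 0.001, 0.052, 0, 0, 0, 0, 1, 0, 0, 0, 0, 0, 0, 1],
)

```text
time_s: 10.72
tool_pos: [0.4348, 0.1911, 0.531]
tool_rot: [179.9, -0.2, 178.2]
force: [-0.3, -1.4, 0.4]
grip_width: 0.0871
grasp_force: 0.0
```

Run:
```python
from h import *
o=get_obs();print(o["tool_pos"],o["tool_rot"])
c=snap("wrist","w6");cv2.imwrite("pics/w6.png",c["color"])
```

```text
[0.43482335 0.19106763 0.53097907] [ 1.79921510e+02 -1.57667209e-01  1.78186316e+02]
```

View pics/w6.png

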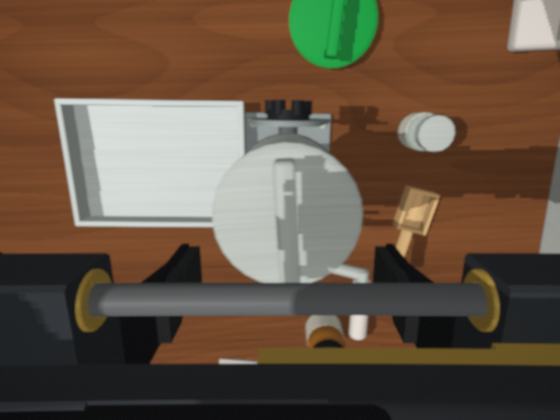

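The wrist view shows the lid disc centred at (288,212), its bar from (285,160) down to (290,285), and the tray flush to the foot. I'll triangulate the bar's near end and the lid's height.

Run:
```python
from h import *
np.set_printoptions(precision=4,suppress=True)
c=load("w6");t=load("top0")
A=lambda p:np.array(p,float)/2.9+[120,165]
print("near end",tri(c,[(285,161)],t,A([(156,257)])))
print("lid rim L,R,near",tri(c,[(212,214),(363,214)],t,A([(232,207),(103,207)])))
for z in (.289,.299): print(onz(c,[(285,161),(290,280)],z))
print("lid centre",onz(c,[(288,212)],.262))
```

```text
near end [[0.3914 0.1909 0.2834 0.0016]]
lid rim L,R,near [[0.4368 0.1331 0.2496 0.0012]
 [0.4344 0.2457 0.2665 0.002 ]]
[[0.3914 0.1913 0.289 ]
 [0.4746 0.1921 0.289 ]]
[[0.39   0.1914 0.299 ]
 [0.4695 0.1921 0.299 ]]
lid centre [[0.4329 0.1921 0.262 ]]
```

>>> drive_tool(
  rows=[-0.002, 0, 0.025, 0, 0, 0, 1, 0, 0, 0.025, 0, 0, 0, 1, 0, 0, 0.015, 0, 0, 0, 1, 0, 0, 0.006, 0, 0, 0, 1, 0, 0, 0, 0, 0, 0, 0],
  grip_force=25,
)

```text
time_s: 11.4
tool_pos: [0.4382, 0.1859, 0.4611]
tool_rot: [180.0, 0.0, 177.6]
force: [-0.2, -1.3, 1.9]
grip_width: 0.0827
grasp_force: 0.0
```

>>> drive_tool(
  rows=[0, 0, 0, 0, 0, 0, -1, 0, 0, 0, 0, 0, 0, -1, 0, 0, 0, 0, 0, 0, -1, 0, 0, 0, 0, 0, 0, -1, 0, 0, 0, 0, 0, 0, -1],
)

```text
time_s: 12.02
tool_pos: [0.4381, 0.1862, 0.4608]
tool_rot: [180.0, -0.0, 177.7]
force: [-0.4, 0.4, -0.6]
grip_width: 0.0349
grasp_force: 0.0
```

>>> drive_tool(
  rows=[0, 0.005, 0, 0, 0, 0, -0.2, 0, 0, 0, 0, 0, 0, -1, 0, 0, 0, 0, 0, 0, -1, 0, 0, 0, 0, 0, 0, -1, 0, 0, 0, 0, 0, 0, -1],
)

```text
time_s: 12.65
tool_pos: [0.4383, 0.1912, 0.4607]
tool_rot: [180.0, 0.0, 177.7]
force: [0.4, -0.2, -0.7]
grip_width: 0.0138
grasp_force: 24.8
```

The bar is gripped at 13.8 mm wide. Lift it and carry it to the mat.

>>> drive_tool(
  rows=[0, 0, -0.01, 0, 0, 0, -1, 0, 0, -0.02, 0, 0, 0, -1, 0, 0, -0.03, 0, 0, 0, -1, 0, 0, -0.03, 0, 0, 0, -1],
)

```text
time_s: 13.15
tool_pos: [0.4381, 0.1909, 0.5515]
tool_rot: [-180.0, -0.1, 177.7]
force: [1.2, 0.1, -3.5]
grip_width: 0.014
grasp_force: 24.8
```

>>> drive_tool(
  rows=[-0.0011, -0.025, 0, 0, 0, 0, -1, -0.0022, -0.047, 0, 0, 0, 0, -1, -0.0022, -0.047, 0, 0, 0, 0, -1, -0.0022, -0.047, 0, 0, 0, 0, -1, -0.0022, -0.047, 0, 0, 0, 0, -1],
)

```text
time_s: 13.78
tool_pos: [0.4391, -0.0239, 0.5508]
tool_rot: [-180.0, -0.0, 177.6]
force: [0.5, 0.9, -4.0]
grip_width: 0.014
grasp_force: 24.8
```

>>> drive_tool(
  rows=[-0.0022, -0.047, 0, 0, 0, 0, -1, -0.0022, -0.047, 0, 0, 0, 0, -1, -0.0022, -0.047, 0, 0, 0, 0, -1, -0.0022, -0.047, 0, 0, 0, 0, -1, -0.0022, -0.047, 0, 0, 0, 0, -1],
)

```text
time_s: 14.4
tool_pos: [0.4404, -0.2589, 0.5509]
tool_rot: [180.0, -0.0, 177.7]
force: [-0.2, -0.6, -4.8]
grip_width: 0.0136
grasp_force: 24.8
```

>>> drive_tool(
  rows=[-0.0022, -0.047, 0, 0, 0, 0, -1, -0.0011, -0.022, 0, 0, 0, 0, -1, 0, 0, 0.03, 0, 0, 0, -1, 0, 0, 0.05, 0, 0, 0, -1, 0, 0, 0.05, 0, 0, 0, -1],
)

```text
time_s: 15.02
tool_pos: [0.4412, -0.3264, 0.4195]
tool_rot: [180.0, 0.0, 177.7]
force: [0.4, 0.3, -4.0]
grip_width: 0.0137
grasp_force: 24.9
```

>>> drive_tool(
  rows=[0, 0, 0.05, 0, 0, 0, -1, 0, 0, 0.05, 0, 0, 0, -1, 0, 0, 0.04, 0, 0, 0, -1, 0, 0, 0.02, 0, 0, 0, -1, 0, 0, 0, 0, 0, 0, -1],
)

```text
time_s: 15.65
tool_pos: [0.4407, -0.3258, 0.2591]
tool_rot: [179.9, -0.2, 177.7]
force: [0.5, 0.4, -4.3]
grip_width: 0.0136
grasp_force: 24.9
```

Run:
```python
from h import *
o=get_obs();print(o["tool_pos"],o["tool_rot"],o["grip_width"],o["force"])
t=snap("top","t7");s=snap("side","s7")
a=cv2.resize(t["color"][150:290,190:400],None,fx=2,fy=2,interpolation=2);b=cv2.resize(s["color"][150:330,210:370],(320,360),interpolation=2)
k=np.zeros((360,740,3),np.uint8);k[:280,:420]=a;k[:,420:]=b;cv2.imwrite("pics/c7.png",k)
```

```text
[ 0.44073571 -0.32576516  0.259127  ] [179.9049117   -0.24718146 177.67108439] 0.013614838258340818 [ 0.54680696  0.38569484 -4.25343381]
```

View pics/c7.png

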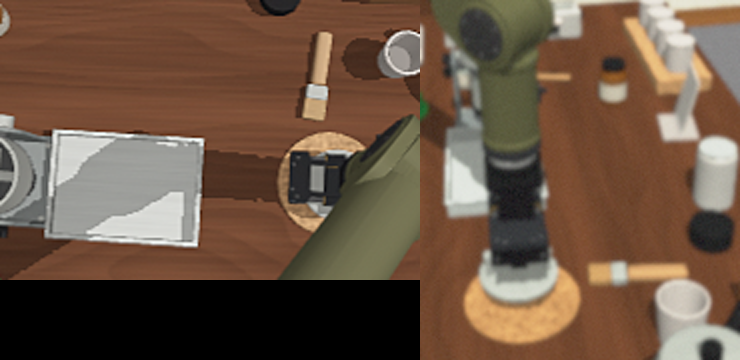

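The lid hangs level over the mat at crop (318,185), and the tray is flush to the foot. About 35 mm is left to go down.

>>> drive_tool(
  rows=[0, 0, 0.015, 0, 0, 0, -1, 0, 0, 0.01, 0, 0, 0, -1, 0, 0, 0.005, 0, 0, 0, -1, 0, 0, 0.002, 0, 0, 0, -1, 0, 0, 0, 0, 0, 0, -1],
)

```text
time_s: 16.38
tool_pos: [0.4414, -0.3265, 0.2288]
tool_rot: [-180.0, 0.0, 177.7]
force: [0.5, 0.5, -3.6]
grip_width: 0.0138
grasp_force: 24.9
```

>>> drive_tool(
  rows=[0, 0, 0.001, 0, 0, 0, -1, 0, 0, 0.001, 0, 0, 0, -1, 0, 0, 0.001, 0, 0, 0, -1],
)

```text
time_s: 16.75
tool_pos: [0.4414, -0.3264, 0.2258]
tool_rot: [180.0, 0.0, 177.7]
force: [0.7, -0.8, -4.3]
grip_width: 0.0137
grasp_force: 24.9
```

>>> drive_tool(
  rows=[0, 0, 0.001, 0, 0, 0, -1, 0, 0, 0.001, 0, 0, 0, -1],
)

```text
time_s: 17.0
tool_pos: [0.4414, -0.3265, 0.2238]
tool_rot: [-180.0, 0.0, 177.7]
force: [-2.9, 2.4, 4.0]
grip_width: 0.014
grasp_force: 24.9
```

>>> drive_tool(
  rows=[0, 0, 0.001, 0, 0, 0, -1, 0, 0, 0.001, 0, 0, 0, -1],
)

```text
time_s: 17.25
tool_pos: [0.4414, -0.3267, 0.2237]
tool_rot: [179.9, 0.0, 177.7]
force: [-7.0, 4.5, 18.7]
grip_width: 0.0139
grasp_force: 25.0
```

>>> drive_tool(
  rows=[0, 0, 0.001, 0, 0, 0, -1],
)

```text
time_s: 17.38
tool_pos: [0.4414, -0.3269, 0.2237]
tool_rot: [179.9, 0.0, 177.6]
force: [-8.9, 5.9, 26.7]
grip_width: 0.0135
grasp_force: 25.0
```

The lid rests on the cork. I'll ease off, release it and go above the lever.

>>> drive_tool(
  rows=[0, 0, -0.003, 0, 0, 0, -1, 0, 0, 0, 0, 0, 0, 0, 0, 0, 0, 0, 0, 0, 0, 0, 0, 0, 0, 0, 0, 0.3, 0, 0, -0.02, 0, 0, 0, 0.3],
)

```text
time_s: 18.0
tool_pos: [0.4408, -0.3259, 0.2431]
tool_rot: [179.9, -0.2, 177.7]
force: [-0.3, -0.2, 0.4]
grip_width: 0.0458
grasp_force: 0.0
```

>>> drive_tool(
  rows=[0, 0, -0.045, 0, 0, 0, 0.3, 0, 0, -0.06, 0, 0, 0, 0.3, 0, 0, -0.06, 0, 0, 0, 0.3, 0, 0, -0.06, 0, 0, 0, 0.3],
)

```text
time_s: 18.5
tool_pos: [0.4405, -0.3266, 0.4724]
tool_rot: [-180.0, 0.1, 177.6]
force: [1.4, -0.1, -0.2]
grip_width: 0.0562
grasp_force: 0.0
```

>>> drive_tool(
  rows=[-0.0074, 0.0455, 0, 0, 0, 0, 0.3, -0.0074, 0.0455, 0, 0, 0, 0, 0.3, -0.0074, 0.0455, 0, 0, 0, 0, 0.3, -0.0074, 0.0455, 0, 0, 0, 0, 0.3, -0.0074, 0.0455, 0, 0, 0, 0, 0.3],
)

```text
time_s: 19.12
tool_pos: [0.4873, -0.0996, 0.4704]
tool_rot: [180.0, 0.1, 177.6]
force: [-0.1, -0.2, -0.4]
grip_width: 0.0568
grasp_force: 0.0
```

>>> drive_tool(
  rows=[-0.0074, 0.0455, 0, 0, 0, 0, 0.3, -0.0074, 0.0455, 0, 0, 0, 0, 0.3, -0.0074, 0.0455, 0, 0, 0, 0, 0.3, -0.0074, 0.0455, 0, 0, 0, 0, 0.3, -0.0074, 0.0455, 0, 0, 0, 0, 0.3],
)

```text
time_s: 19.75
tool_pos: [0.5338, 0.1261, 0.4705]
tool_rot: [180.0, 0.1, 177.6]
force: [1.4, -0.1, 0.0]
grip_width: 0.0566
grasp_force: 0.0
```

>>> drive_tool(
  rows=[-0.0074, 0.0455, 0, 0, 0, 0, 0.3, -0.0074, 0.0455, 0, 0, 0, 0, 0.3, -0.0074, 0.0455, 0, 0, 0, 0, 0.3, 0, 0, 0, 0, 0, 0, 0.3, 0, 0, 0, 0, 0, 0, 0.3],
)

```text
time_s: 20.38
tool_pos: [0.5617, 0.2598, 0.4697]
tool_rot: [-180.0, 0.1, 177.6]
force: [1.5, -0.4, -0.0]
grip_width: 0.0568
grasp_force: 0.0
```

Run:
```python
from h import *
np.set_printoptions(precision=4,suppress=True)
o=get_obs();print(o["tool_pos"],o["tool_rot"],o["grip_width"])
c=snap("wrist","w8");t=snap("top","t8");s=snap("side","s8")
k=np.zeros((600,560,3),np.uint8);k[:420]=c["color"];k[420:,:280]=cv2.resize(t["color"][185:275,270:410],(280,180));k[420:,280:]=cv2.resize(s["color"][235:335,205:361],(280,180));cv2.imwrite("pics/c8.png",k)
print(proj(c,[[.5921,.2628,.194],[.5305,.2611,.194],[.5613,.262,.194]]))
```

```text
[0.5617 0.2598 0.4697] [-179.9501    0.0722  177.6173] 0.05677200286678553
[[292.8743 247.6469]
 [287.4955 169.8304]
 [290.3348 209.9663]]
```

View pics/c8.png

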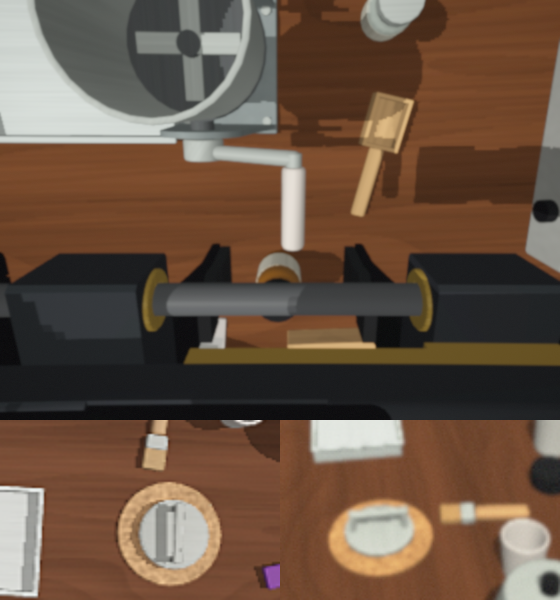

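The lid is well centred on the mat, handle up. The lever grip runs from (293,167) to (293,250), as predicted, under the tool. I'll go down and grip it.

>>> drive_tool(
  rows=[0, 0.002, 0.04, 0, 0, 0, 0.3, 0, 0, 0.04, 0, 0, 0, 0.3, 0, 0, 0.03, 0, 0, 0, 0.3, 0, 0, 0.01, 0, 0, 0, 0.3, 0, 0, 0, 0, 0, 0, -0.2],
  grip_force=20,
)

```text
time_s: 21.15
tool_pos: [0.5619, 0.2621, 0.3492]
tool_rot: [-180.0, 0.0, 177.6]
force: [0.0, 0.9, -0.1]
grip_width: 0.0519
grasp_force: 0.0
```

>>> drive_tool(
  rows=[0, 0, 0, 0, 0, 0, -0.2, 0, 0, 0, 0, 0, 0, -0.5, 0, 0, 0, 0, 0, 0, -1, 0, 0, 0, 0, 0, 0, -1, 0, 0, 0, 0, 0, 0, -1],
)

```text
time_s: 21.78
tool_pos: [0.5617, 0.264, 0.3494]
tool_rot: [179.8, 0.1, 177.7]
force: [1.7, 3.6, 1.3]
grip_width: 0.0172
grasp_force: 20.0
```

>>> drive_tool(
  rows=[0, -0.0046, -0.007, 0, 0, 0, -1, 0, -0.005, -0.0066, 0, 0, 0, -1, 0, -0.0057, -0.006, 0, 0, 0, -1, 0, -0.0062, -0.0055, 0, 0, 0, -1, 0, -0.0068, -0.0049, 0, 0, 0, -1],
)

```text
time_s: 22.4
tool_pos: [0.5603, 0.2384, 0.3803]
tool_rot: [179.5, 0.2, 177.9]
force: [2.9, 11.4, 2.8]
grip_width: 0.0171
grasp_force: 20.0
```

>>> drive_tool(
  rows=[0, -0.0071, -0.0043, 0, 0, 0, -1, 0, -0.0075, -0.0036, 0, 0, 0, -1, 0, -0.0078, -0.0029, 0, 0, 0, -1, 0, -0.008, -0.0021, 0, 0, 0, -1, 0, -0.0082, -0.0014, 0, 0, 0, -1],
)

```text
time_s: 23.02
tool_pos: [0.5584, 0.2003, 0.3969]
tool_rot: [179.4, 0.2, 177.9]
force: [-1.8, 7.8, 9.1]
grip_width: 0.0174
grasp_force: 20.0
```

>>> drive_tool(
  rows=[0, -0.0083, -0.0006, 0, 0, 0, -1, 0, -0.0084, 0.0001, 0, 0, 0, -1, 0, -0.0083, 0.0009, 0, 0, 0, -1, 0, -0.0081, 0.0017, 0, 0, 0, -1, 0, -0.008, 0.0024, 0, 0, 0, -1],
)

```text
time_s: 23.65
tool_pos: [0.5569, 0.1567, 0.3898]
tool_rot: [179.8, 0.0, 177.8]
force: [-1.5, 6.1, 4.5]
grip_width: 0.0173
grasp_force: 20.0
```

>>> drive_tool(
  rows=[0, -0.0077, 0.0031, 0, 0, 0, -1, 0, -0.0073, 0.0038, 0, 0, 0, -1, 0, -0.007, 0.0045, 0, 0, 0, -1, 0, -0.0065, 0.0051, 0, 0, 0, -1, 0, -0.0061, 0.0058, 0, 0, 0, -1],
)

```text
time_s: 24.28
tool_pos: [0.5553, 0.1218, 0.3669]
tool_rot: [179.8, -0.0, 177.7]
force: [-1.2, 5.4, 4.4]
grip_width: 0.0174
grasp_force: 20.0
```

>>> drive_tool(
  rows=[0, -0.002, 0.002, 0, 0, 0, -1, 0, -0.002, 0.002, 0, 0, 0, -1],
)

```text
time_s: 24.52
tool_pos: [0.5551, 0.1204, 0.3662]
tool_rot: [179.5, 0.1, 177.9]
force: [-7.9, 10.8, 20.9]
grip_width: 0.0173
grasp_force: 20.0
```

>>> drive_tool(
  rows=[0, -0.002, 0.002, 0, 0, 0, -1],
)

```text
time_s: 24.65
tool_pos: [0.555, 0.1199, 0.3659]
tool_rot: [179.3, 0.1, 178.0]
force: [-8.5, 13.3, 25.8]
grip_width: 0.0174
grasp_force: 20.0
```

The force climbs with no further motion, so the drum is at its stop. I'll release it, rise and go over the brush.

>>> drive_tool(
  rows=[0, 0.002, -0.002, 0, 0, 0, -1, 0, 0, 0, 0, 0, 0, 0, 0, 0, 0, 0, 0, 0, 0.2, 0, 0, 0, 0, 0, 0, 0.2, 0, 0, -0.03, 0, 0, 0, 0.2],
)

```text
time_s: 25.28
tool_pos: [0.5549, 0.115, 0.3895]
tool_rot: [-179.8, -0.4, 177.6]
force: [1.7, -0.1, 0.5]
grip_width: 0.0481
grasp_force: 0.0
```

>>> drive_tool(
  rows=[0, 0, -0.05, 0, 0, 0, 0.2, -0.0083, -0.0425, 0, 0, 0, 0, 0.2, -0.0083, -0.0425, 0, 0, 0, 0, 0.2, -0.0083, -0.0425, 0, 0, 0, 0, 0.2, -0.0083, -0.0425, 0, 0, 0, 0, 0.2],
)

```text
time_s: 25.9
tool_pos: [0.5817, -0.0575, 0.4417]
tool_rot: [-179.9, -0.1, 177.6]
force: [0.1, -0.5, 0.7]
grip_width: 0.0523
grasp_force: 0.0
```

>>> drive_tool(
  rows=[-0.0083, -0.0425, 0, 0, 0, 0, 0.2, -0.0083, -0.0425, 0, 0, 0, 0, 0.2, -0.0083, -0.0425, 0, 0, 0, 0, 0.2, -0.0083, -0.0425, 0.01, 0, 0, 0, 0.2, -0.0083, -0.0425, 0.04, 0, 0, 0, 0.2],
)

```text
time_s: 26.52
tool_pos: [0.6149, -0.2718, 0.3938]
tool_rot: [-179.9, 0.2, 177.6]
force: [1.1, 0.5, -1.7]
grip_width: 0.0526
grasp_force: 0.0
```

>>> drive_tool(
  rows=[-0.0083, -0.0425, 0.04, 0, 0, 0.065, 0.2, 0, 0, 0.05, 0, 0, 0, 0.2, 0, 0, 0, 0, 0, 0, 0.2, 0, 0, 0, 0, 0, 0, 0.2],
)

```text
time_s: 27.02
tool_pos: [0.6218, -0.3118, 0.3039]
tool_rot: [-180.0, 0.1, 174.0]
force: [-0.5, -0.5, 0.5]
grip_width: 0.0527
grasp_force: 0.0
```

Run:
```python
from h import *
np.set_printoptions(precision=4,suppress=True)
o=get_obs();print(o["tool_pos"],o["tool_rot"],o["grip_width"])
c=snap("wrist","w9");t=snap("top","t9")
cv2.imwrite("pics/c9.png",np.hstack([c["color"],np.vstack([cv2.resize(t["color"][160:300,140:300],(240,210)),cv2.resize(t["color"][150:290,300:460],(240,210))])]))
print(proj(c,[[.6958,-.3161,.018],[.5468,-.3003,.018],[.6213,-.3082,.018]]))
t=load("top0");print("cup rim",onz(t,[(383,177),(404,177),(392,166),(393,188)],.075))
```

```text
[ 0.6218 -0.3118  0.3039] [-179.9657    0.0741  173.9747] 0.05269264404009878
[[291.4531 291.356 ]
 [292.3336 106.6651]
 [291.8529 205.9157]]
cup rim [[ 0.6468 -0.4023  0.075 ]
 [ 0.6484 -0.4693  0.075 ]
 [ 0.6832 -0.4313  0.075 ]
 [ 0.612  -0.4338  0.075 ]]
```

View pics/c9.png

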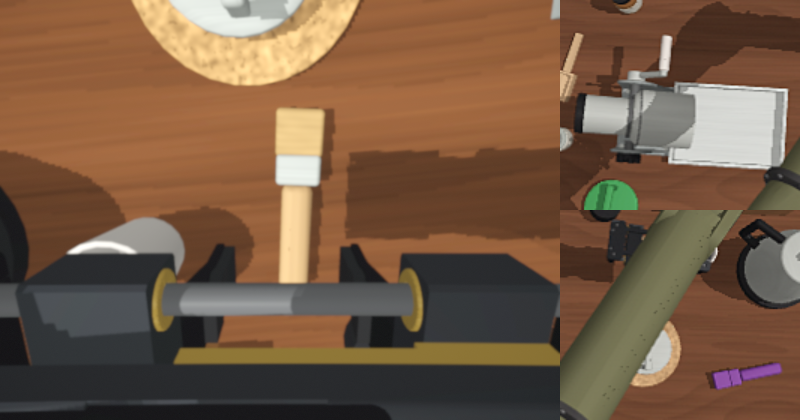

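The drum lies tipped with its mouth over the tray, and the tray hasn't moved. The brush axis runs from its bristle end (300,108) through the ferrule edge (299,185) to the handle at (294,280). The cup is close, so I'll work out the grasp point first.

Run:
```python
from h import *
np.set_printoptions(precision=4,suppress=True)
c=load("w9");t=load("top0");s=load("s8")
P=onz(c,[(300,108),(298.5,185),(295,270),(280,270),(309,270)],.018);print(P)
e=P[0]-P[2];print(np.degrees(np.arctan2(e[1],e[0])))
A=lambda p:np.array(p,float)/2.9+[120,165]
print("bristle end tri",tri(c,[(300,108),(298.5,185)],t,A([(659,130),(661,100)])))
# cup rim height: rim left pts
B=lambda p:np.array([p[0]*156/280+205,(p[1]-0)*100/180+235])
print(proj(s,[[.6468,-.4023,.075],[.6484,-.4693,.075]]))
```

```text
[[ 0.5483 -0.2948  0.018 ]
 [ 0.6051 -0.3014  0.018 ]
 [ 0.6765 -0.3112  0.018 ]
 [ 0.6752 -0.3236  0.018 ]
 [ 0.6777 -0.2996  0.018 ]]
172.73773755063436
bristle end tri [[ 0.5465 -0.2962  0.0265  0.0042]
 [ 0.5857 -0.2982  0.0561  0.0233]]
[[336.627  290.5553]
 [344.3664 308.1197]]
```

>>> drive_tool(
  rows=[0.0058, 0.0075, 0.02, 0, 0, 0.023, 0.2, 0, 0, 0.03, 0, 0, 0, 0.2, 0, 0, 0.03, 0, 0, 0, 0.2, 0, 0, 0.02, 0, 0, 0, 0.2, 0, 0, 0, 0, 0, 0, 0.2],
)

```text
time_s: 27.75
tool_pos: [0.6163, -0.3033, 0.2019]
tool_rot: [180.0, -0.1, 172.7]
force: [0.7, -0.2, 0.8]
grip_width: 0.0523
grasp_force: 0.0
```

>>> drive_tool(
  rows=[0, 0, 0.006, 0, 0, 0, 0.2, 0, 0, 0.005, 0, 0, 0, 0, 0, 0, 0, 0, 0, 0, -0.3, 0, 0, 0, 0, 0, 0, -1, 0, 0, 0, 0, 0, 0, -1],
)

```text
time_s: 28.38
tool_pos: [0.6164, -0.3039, 0.1916]
tool_rot: [-180.0, 0.0, 172.6]
force: [-0.2, 0.8, 0.2]
grip_width: 0.0237
grasp_force: 20.0
```

>>> drive_tool(
  rows=[0, 0, 0, 0, 0, 0, -1, 0, 0, 0, 0, 0, 0, -1, 0, 0, 0, 0, 0, 0, -1],
)

```text
time_s: 28.75
tool_pos: [0.6164, -0.3038, 0.1916]
tool_rot: [-180.0, 0.0, 172.6]
force: [-0.8, 0.2, 1.7]
grip_width: 0.0236
grasp_force: 20.0
```

The brush is gripped, 23.6 mm wide. I'll lift it, carry it halfway and turn it to lie along the tray's y.

>>> drive_tool(
  rows=[0, 0, -0.02, 0, 0, 0, -1, 0, 0, -0.05, 0, 0, 0, -1, 0, 0, -0.05, 0, 0, 0, -1],
)

```text
time_s: 29.12
tool_pos: [0.6161, -0.3037, 0.3134]
tool_rot: [-180.0, -0.0, 172.6]
force: [0.2, 0.4, -1.3]
grip_width: 0.0238
grasp_force: 20.0
```

>>> drive_tool(
  rows=[0.0263, 0.0334, 0, 0, 0, 0, -1, 0.0263, 0.0334, 0, 0, 0, 0, -1, 0.0263, 0.0334, 0, 0, 0, 0, -1, 0.0263, 0.0334, 0, 0, 0, 0, -1],
)

```text
time_s: 29.62
tool_pos: [0.5284, -0.1568, 0.3124]
tool_rot: [180.0, 0.1, 172.6]
force: [1.6, 0.4, -0.9]
grip_width: 0.024
grasp_force: 20.0
```

>>> drive_tool(
  rows=[0, 0, 0, 0, 0, 0.1642, -1, 0, 0, 0, 0, 0, 0.1642, -1, 0, 0, 0, 0, 0, 0.1642, -1, 0, 0, 0, 0, 0, 0.1642, -1, 0, 0, 0, 0, 0, 0.1642, -1],
)

```text
time_s: 30.25
tool_pos: [0.5291, -0.158, 0.3124]
tool_rot: [179.9, 0.0, 125.2]
force: [0.5, 0.6, -1.3]
grip_width: 0.0234
grasp_force: 20.0
```

>>> drive_tool(
  rows=[0, 0, 0, 0, 0, 0.1642, -1, 0, 0, 0, 0, 0, 0.1642, -1, 0, 0, 0, 0, 0, 0.1642, -1, 0, 0, 0, 0, 0, 0.1642, -1, 0, 0, 0, 0, 0, 0, -1],
)

```text
time_s: 30.88
tool_pos: [0.5292, -0.1579, 0.3122]
tool_rot: [179.9, -0.0, 88.0]
force: [-0.2, 0.3, -1.4]
grip_width: 0.0236
grasp_force: 20.0
```

I've viewed one picture more than the limit allows, so from here on I'll check by numbers only. Next: over the tray and down.

>>> drive_tool(
  rows=[0.0357, -0.0231, 0, 0, 0, 0, -1, 0.0357, -0.0231, 0, 0, 0, 0, -1, 0.0357, -0.0231, 0, 0, 0, 0, -1, 0.0357, -0.0231, 0, 0, 0, 0, -1, 0, 0, 0, 0, 0, 0, -1],
)

```text
time_s: 31.5
tool_pos: [0.4407, -0.0093, 0.3117]
tool_rot: [180.0, -0.1, 88.4]
force: [0.8, -0.4, -0.0]
grip_width: 0.0235
grasp_force: 20.0
```

Run:
```python
from h import *
np.set_printoptions(precision=4,suppress=True)
o=get_obs();print(o["tool_pos"],o["tool_rot"])
c=snap("wrist","w10");t=snap("top","t10")
g=c["color"].max(2).astype(int)
# expected tray corners (inner/outer) in wrist view, and brush bristle end
a=np.radians(-2.1);Rz=np.array([[np.cos(a),-np.sin(a)],[np.sin(a),np.cos(a)]])
cn=np.array([.4268,.0083]);X=[np.r_[cn+Rz@np.array(p),.032] for p in [(.087,0),(-.087,0),(0,-.122),(0,.122)]]
print(X,proj(c,X))
hsv=cv2.cvtColor(c["color"],cv2.COLOR_BGR2HSV);m=cv2.inRange(hsv,(8,50,110),(28,255,255));m[300:]=0
n,l,st,ce=cv2.connectedComponentsWithStats(m)
print([(st[i],ce[i]) for i in range(1,n) if st[i,4]>300])
for r in (120,180,220): print(r,[ (x,g[r,x]) for x in range(20,540,20)])
```

```text
[ 0.4407 -0.0093  0.3117] [179.9939  -0.111   88.4305]
[array([0.5137, 0.0051, 0.032 ]), array([0.3399, 0.0115, 0.032 ]), array([ 0.4223, -0.1136,  0.032 ]), array([0.4313, 0.1302, 0.032 ])] [[381.8489 190.0279]
 [152.0922 187.8158]
 [267.9651 329.0272]
 [265.9737   8.053 ]]
[(array([    0,     0,   161,   283, 37704], dtype=int32), array([ 70.9057, 144.6454])), (array([  379,     0,   159,   282, 28077], dtype=int32), array([452.3468, 140.8399])), (array([ 506,  117,   43,  165, 1200], dtype=int32), array([525.3958, 221.9675])), (array([ 531,  121,   29,  161, 1221], dtype=int32), array([545.0328, 209.2588])), (array([ 249,  122,   79,   78, 5903], dtype=int32), array([287.7518, 159.7574])), (array([ 263,  246,   49,   38, 1770], dtype=int32), array([286.8627, 264.5119]))]
120 [(20, np.int64(122)), (40, np.int64(116)), (60, np.int64(120)), (80, np.int64(125)), (100, np.int64(123)), (120, np.int64(117)), (140, np.int64(112)), (160, np.int64(135)), (180, np.int64(218)), (200, np.int64(216)), (220, np.int64(216)), (240, np.int64(219)), (260, np.int64(200)), (280, np.int64(147)), (300, 
[... 703 characters left out ...]
, np.int64(126)), (440, np.int64(125)), (460, np.int64(113)), (480, np.int64(113)), (500, np.int64(120)), (520, np.int64(107))]
220 [(20, np.int64(112)), (40, np.int64(116)), (60, np.int64(122)), (80, np.int64(119)), (100, np.int64(128)), (120, np.int64(125)), (140, np.int64(113)), (160, np.int64(211)), (180, np.int64(209)), (200, np.int64(220)), (220, np.int64(221)), (240, np.int64(223)), (260, np.int64(138)), (280, np.int64(138)), (300, np.int64(138)), (320, np.int64(136)), (340, np.int64(218)), (360, np.int64(218)), (380, np.int64(198)), (400, np.int64(123)), (420, np.int64(128)), (440, np.int64(124)), (460, np.int64(113)), (480, np.int64(111)), (500, np.int64(111)), (520, np.int64(109))]
```

The tray edges lie at columns 152 to 382, as predicted, with the brush between them. Going down.

>>> drive_tool(
  rows=[0, 0, 0.04, 0, 0, 0, -1, 0, 0, 0.04, 0, 0, 0, -1, 0, 0, 0.02, 0, 0, 0, -1, 0, 0, 0.01, 0, 0, 0, -1, 0, 0, 0.004, 0, 0, 0, -1],
)

```text
time_s: 32.22
tool_pos: [0.4424, -0.0125, 0.1973]
tool_rot: [180.0, 0.0, 87.9]
force: [0.3, -0.1, -0.8]
grip_width: 0.0237
grasp_force: 20.0
```

>>> drive_tool(
  rows=[0, 0, 0.001, 0, 0, 0, -1, 0, 0, 0.001, 0, 0, 0, -1],
)

```text
time_s: 32.48
tool_pos: [0.4425, -0.0118, 0.196]
tool_rot: [179.9, -0.0, 88.0]
force: [0.7, -0.2, -0.8]
grip_width: 0.024
grasp_force: 20.0
```

>>> drive_tool(
  rows=[0, 0, 0.001, 0, 0, 0, -1],
)

```text
time_s: 32.6
tool_pos: [0.4422, -0.0117, 0.1947]
tool_rot: [179.9, -0.0, 88.0]
force: [-0.6, -0.2, -0.9]
grip_width: 0.0236
grasp_force: 20.0
```

>>> drive_tool(
  rows=[0, 0, 0.001, 0, 0, 0, -1, 0, 0, 0, 0, 0, 0, -1],
)

```text
time_s: 32.85
tool_pos: [0.4424, -0.0117, 0.1944]
tool_rot: [180.0, -0.0, 88.0]
force: [-2.9, 0.5, 9.2]
grip_width: 0.0241
grasp_force: 20.0
```

>>> drive_tool(
  rows=[0, 0, 0, 0, 0, 0, -0.4, 0, 0, 0, 0, 0, 0, -0.2, 0, 0, 0, 0, 0, 0, 0, 0, 0, -0.02, 0, 0, 0, 0, 0, 0, -0.04, 0, 0, 0, 0],
)

```text
time_s: 33.48
tool_pos: [0.441, -0.0117, 0.2525]
tool_rot: [-179.8, 0.1, 87.9]
force: [0.2, 0.3, 0.1]
grip_width: 0.0431
grasp_force: 0.0
```

>>> drive_tool(
  rows=[0, 0, -0.05, 0, 0, 0, 0, 0, 0, -0.05, 0, 0, 0, 0, -0.04, 0, -0.04, 0, 0, 0, 0, -0.05, 0, 0, 0, 0, 0, 0, -0.05, 0, 0, 0, 0, 0, 0],
)

```text
time_s: 34.1
tool_pos: [0.4368, -0.1531, 0.3939]
tool_rot: [179.9, -0.0, 88.0]
force: [0.6, 0.4, -0.7]
grip_width: 0.0432
grasp_force: 0.0
```

>>> drive_tool(
  rows=[-0.05, 0, 0, 0, 0, 0, 0, -0.05, 0, 0, 0, 0, 0, 0, -0.05, 0, 0, 0, 0, 0, 0, -0.05, 0, 0, 0, 0, 0, 0, 0, 0, 0, 0, 0, 0, 0],
)

```text
time_s: 34.72
tool_pos: [0.4282, -0.3551, 0.3929]
tool_rot: [-179.8, 0.2, 87.5]
force: [0.3, -0.6, 0.3]
grip_width: 0.0435
grasp_force: 0.0
```

Run:
```python
from h import *
np.set_printoptions(precision=4,suppress=True)
o=get_obs();print(o["tool_pos"],o["force"])
t=snap("top","t11");s=snap("side","s11");hsv=cv2.cvtColor(t["color"],cv2.COLOR_BGR2HSV)
# brush blob inside tray
m=cv2.inRange(hsv,(8,50,120),(30,255,255));w=np.zeros_like(m);w[212:275,212:292]=m[212:275,212:292]
n,l,st,ce=cv2.connectedComponentsWithStats(w);print([(st[i],ce[i].round(1),onz(t,[ce[i]],.02)[0]) for i in range(1,n) if st[i,4]>15])
pts=np.argwhere(w)[:,::-1].astype(np.float32);print(cv2.minAreaRect(pts)); print(onz(t,cv2.boxPoints(cv2.minAreaRect(pts)),.02))
# tray edges along outward scans
v=hsv[...,2].astype(int);sa=hsv[...,1].astype(int)
w=(sa<70)&(v>120)
for r in (225,240,255): x=np.nonzero(w[r,:320])[0].max();print("-y edge",onz(t,[(x+.5,r)],.032)[0])
for cx in (250,265,280):
    k=np.nonzero(w[190:300,cx])[0]+190;print("far/near",onz(t,[(cx,k.min()-.5),(cx,k.max()+.5)],.032)[:,:2])
# other objects unchanged?
d=cv2.absdiff(t["color"],load("top0")["color"]).max(2)
for nm,(x,y) in dict(scoop=(144,205),jar=(184,158),spice=(137,253),green=(174,298),can=(301,131),tin=(330,147),cup=(393,177),stand=(227,126),purple=(424,261)).items(): print(nm,d[y-10:y+10,x-10:x+10].mean().round(1),end="; ")
mm=cv2.inRange(hsv,(0,0,100),(180,50,255));w=np.zeros_like(mm);w[208:275,320:390]=mm[208:275,320:390]
p=np.argwhere(w)[:,::-1];print("\nlid",onz(t,[p.mean(0)],.025),len(p))
```

```text
[ 0.4282 -0.3551  0.3929] [ 0.2826 -0.5577  0.3048]
[(array([212, 212,   8,   3,  21], dtype=int32), array([215.1, 213. ]), array([0.5246, 0.1352, 0.02  ])), (array([244, 212,  42,   4, 109], dtype=int32), array([266.2, 213.1]), array([ 0.5282, -0.0319,  0.02  ])), (array([239, 233,  11,  11, 112], dtype=int32), array([243.7, 238. ]), array([0.4452, 0.0391, 0.02  ])), (array([257, 236,  28,   9, 198], dtype=int32), array([270.3, 239.7]), array([ 0.4413, -0.0475,  0.02  ]))]
((251.5, 242.5), (61.0, 79.0), 90.0)
[[ 0.5277  0.1456  0.02  ]
 [ 0.5338 -0.1131  0.02  ]
 [ 0.3359 -0.1171  0.02  ]
 [ 0.3307  0.1367  0.02  ]]
-y edge [ 0.4901 -0.1153  0.032 ]
-y edge [ 0.4415 -0.113   0.032 ]
-y edge [ 0.3934 -0.1108  0.032 ]
far/near [[0.5146 0.02  ]
 [0.3384 0.0142]]
far/near [[ 0.5158 -0.0286]
 [ 0.3363 -0.0337]]
far/near [[ 0.5137 -0.0774]
 [ 0.3373 -0.0816]]
scoop 18.4; jar 1.1; spice 4.4; green 30.2; can 0.6; tin 1.3; cup 0.7; stand 0.6; purple 60.0; 
lid [[ 0.4417 -0.3284  0.025 ]] 955
```

The brush lies in the tray at x 0.44, y -0.12 to +0.06. The tray is centred and flush, and the lid is at the mat's centre. One last numeric check on the decoys, the scoop and the lever.

Run:
```python
from h import *
t=load("t11");t0=load("top0")
def cen(t,lo,hi,b):
    h=cv2.cvtColor(t["color"],40);m=cv2.inRange(h,lo,hi);x0,x1,y0,y1=b;p=np.argwhere(m[y0:y1,x0:x1])[:,::-1]
    return (p.mean(0)+[x0,y0]).round(1) if len(p) else None,len(p)
for n,a in dict(green=((45,90,40),(80,255,255),(140,210,270,330)),purple=((125,60,40),(160,255,255),(380,470,230,290)),scoop=((8,70,150),(28,150,255),(125,160,178,228))).items(): print(n,cen(t0,*a),cen(t,*a))
print("lever exp",proj(t,[[.555,.120,.2]]),"seen",cen(t,(0,0,200),(180,40,255),(195,240,170,208)))
```

```text
green (array([173.6, 297.5]), 1035) (array([173.6, 297.5]), 1029)
purple (array([422.2, 259.7]), 423) (None, 0)
scoop (array([143.2, 207.9]), 364) (array([142.8, 208.9]), 425)
lever exp [[210.41219202 195.48385523]] seen (array([210.1, 194.9]), 112)
```

```bash
python3 -c "
from cell import *
print(sign_off())"
```

```text
the job is handed in; nothing more can be done
None
```

The job is done and handed in at about 35 s: the tray is flush and centred beside the foot, the lid is on the mat handle up, the drum is at its stop over the tray, and the brush is flat in the tray. The last 8 mm of the tray's travel was a side nudge rather than the rim drag. I viewed 11 pictures against the limit of 10. The purple brush was hidden by the arm in the last check.

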